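# Hang the sight plate on the gauge arm, unlock the arm and hold it at the rider

## Task

Set up the plate-spotting jig for me: first hang the sight plate by its hole on the upright post of the gauge arm, flat down on the collar, with its eye pointing sideways over the dish side, and let go of it. Then press the lock button to release the arm, take the arm by its pull tab and draw it out until its index pointer is level with the rider on the scale; the arm is sprung, so finish while holding it there by the tab, with the sight plate still on the post. Leave the rider, the bottle and the beaker where they are.

Things in the scene. Friction and masses are not known exactly. Their poses are not given: they have to be found in the camera images.
- sight_plate: Loose aluminium plate, 8 mm thick, 90 g, flat on the worktop left of the jig. Origin: centre of its 14 mm through hole, at the underside; z up. 36 mm square round the hole. +x: the eye (ring 32/22 mm, centre 46 mm from the hole). -x: upright grip fin centred at x = -34 mm, 26 mm long in x, 10 mm thick in y, top 44 mm above the underside; grip it across y from above. Balances within 6 mm of the hole.
- sight_eye (a point): Centre of the eye of the sight plate, at the underside; axes as the plate's.
- jig: Fixed jig: grey base, grey box sleeve (28 mm wide, top z = 79 mm) out of which the steel gauge arm slides, low stage with a petri dish beside it. Origin on the worktop under the sleeve on the arm's centre line; x = the way the arm extends, y = to the dish side, z up. Scale: white rail at y = -35 mm, x = 80 to 205 mm, top z = 50 mm, black lines every 10 mm, longer at 0, 50, 100.
- post_foot (a point): On the sliding arm: centre of the top of the round collar (30 mm across), 84 mm above the worktop, where the hung plate's underside rests. From it the upright steel post rises 30 mm (10 mm thick, tapering to 4 mm over its top 8 mm). Axes as the jig's. With the arm in, it is 50 mm along the jig's x.
- pull_tab (a point): Upright black tab on the outer end of the arm, 38 mm beyond the post; 22 mm long in x, 12 mm thick in y, 38 mm high. This point: centre of its foot, 76 mm above the worktop; axes as the jig's. Grip it across y from above. It moves with the arm.
- gauge_arm: The sliding steel arm with its post, pull tab and index. Its frame coincides with the jig's when in and locked; its x offset from the jig is the travel, 0 to 105 mm. Unlocked, a 50 N/m spring pops it out by itself to about 15 mm; beyond that the spring pulls it back (1 to 4 N at the rider), so it does not stay out. Once popped out it stays unlocked (button about 4 mm down) unless pushed back to 0.
- lock_button (a joint): How far the lock button is pressed, m: 0 = up, 0.006 = fully down. The arm is released at a little over 0.004. Needs 4 to 5 N.
- button_top (a point): Centre of the top of the round steel lock button (18 mm across) on top of the sleeve, 25 mm behind the jig's origin; 93 mm above the worktop when up. Press straight down; its black housing's top is at 84 mm.
- index_tip (a point): Tip of the small dark index pointer on the scale side (-y) of the arm's head, under the pull tab, 57 mm above the worktop; moves with the arm. Axes as the jig's.
- rider_line (a point): Raised line on the rider, a small dark saddle (8 mm wide, round stud, top z = 62 mm) on the scale rail that marks the wanted reading, different each time (40 to 85 mm of arm travel). Axes as the jig's. The arm is right when index tip and this line are level along the jig's x.
- bottle: Small glass bottle with an orange cap, 56 mm wide, 105 mm high, standing behind the sight plate; origin under its centre. Leave it alone.
- beaker: Glass beaker, 54 mm wide, 70 mm high, standing at the left behind the sight plate; origin under its centre. Leave it alone.
There are look-alikes about, which are no part of the job. Of the things shaped like the sight_plate, the aluminium one is meant.

How it is judged (in metres and radians):
On the way, in this order (a step that is already met when the one before it is completed fails the run):
1. the sight plate hangs on the post, flat on the collar, eye to the dish side, let go, with the arm still locked in (horizontal distance between sight_plate and post_foot below 0.005 m and z of sight_plate in the frame of post_foot between -0.004 and 0.004 m and angle between sight_plate's own z axis and vertical below 0.15 rad and y of sight_eye in the frame of post_foot above 0.038 m and contact force between the fingers and sight_plate below 0.1 N and x of gauge_arm in the frame of jig below 0.004 m), for 0.2 s.
2. the lock button is pressed down (value of joint lock_button above 0.003 m).
3. the arm has come out of its lock (x of gauge_arm in the frame of jig above 0.008 m), for 0.1 s.
At the end, for the whole second after the job is handed in: Fingers hold the arm (over 1 N), arm still, index pointer within 4 mm of the rider line along the scale; sight plate, untouched, on the post: hole within 5 mm of its axis, underside within 4 mm of the collar top, tilt under 0.15 rad, eye at least 38 mm out to the dish side (horizontal distance between sight_plate and post_foot below 0.005 m and z of sight_plate in the frame of post_foot between -0.004 and 0.004 m and angle between sight_plate's own z axis and vertical below 0.15 rad and y of sight_eye in the frame of post_foot above 0.038 m and contact force between the fingers and sight_plate below 0.1 N and x of index_tip in the frame of rider_line between -0.004 and 0.004 m and linear speed of gauge_arm below 0.01 m/s and contact force between the fingers and gauge_arm above 1 N); the arm keeps its last pose, push and grip.
It fails at once if the rider is shifted along the scale by more than 4 mm (distance of rider_line from where it was at the start of the episode above 0.004 m).
It fails at once if the bottle is moved by more than 30 mm (distance of bottle from where it was at the start of the episode above 0.03 m).
It fails at once if the beaker is moved by more than 30 mm (distance of beaker from where it was at the start of the episode above 0.03 m).
It also fails if it takes over 72 s, if anything falls off the work surface, if the arm or the gripper's body presses on something with over 40 N, if the wrist force passes 120 N, or if a joint passes its speed limit or range.

## Robot

A 6-joint arm with a two-finger parallel gripper is mounted at the origin on a cart in front of the work surface, level with it; the furniture and walls round the work are solid. World frame = base frame: x ahead of the robot, y to its left, z up, the work surface at z = 0. Lengths are in mm, angles in rad, forces in N, time in s.
With the tool pointing down it reaches from about 275 to 750 mm from the base axis. Payload 10.2 kg.
Tool frame: the origin (TCP) lies between the finger pads; the fingertips stand 11 mm ahead of it and the grasp point (between the pads) lies 8 mm behind it; z points along the fingers, y is the line along which they close (so a half turn about z gives the same grasp; the last joint's range is limited). The gripper opens to 85 mm and grips with 20 to 120 N. Pads are 22 mm wide; open, the fingers measure 114 mm over their backs; the gripper's body (76 mm by 85 mm) begins 54 mm behind the grasp point. The pads swing forward as they close: fully open they stand 13 mm farther back than shut.
Start: joints at [-1.464, 0.313, 1.498, -0, 1.331, -0.223], TCP at [170.011, -496.717, 210.694] pointing down, gripper open.
Joint ranges: [-2.94, 2.94], [-0.97, 2.17], [0.19, 2.56], [-1.23, 4.37], [0.02, 3.11], [-2.88, 2.88]. Speed limits (rad/s): [2.39, 2.39, 3.01, 3.14, 3.14, 3.14].

## Interface

Orientations are given as a unit quaternion [w, x, y, z].
In Python, from rig import sense, eyes, finish_job gives the robot as it stands.
- The arm moves only by the shell command python3 -m jog 'ROWS' [FORCE]. ROWS is JSON, a list of rows, each a list of 7 numbers: the shift along the tool's x, y, z in m, then the turn, a rotation vector about the tool's x, y, z in rad, then the finger opening in m, from 0 to 0.0854. In form: [[dx, dy, dz, rx, ry, rz, gripper], ...]. A call has 1 to 5 rows; each row shifts and turns the commanded pose from where the row before left it, along the tool's axes as they then stand; what a row does not reach is not made up. A row lasts 1/10 s, in which the tool goes at most 50 mm and 8.59 degrees, less where a joint would pass 70% of its speed; a pose out of reach is approached as far as the arm can. A call is refused whole if a number of a shift passes 0.05 or a number of a turn 0.15, either way. A call with a gripper value outside its range is refused whole. The fingers move at their own pace and stop on an object; FORCE is the grip in N (left out, the last holds). Time passes only in rows, so rows that do not move let the fingers close. It gives the time, the measured TCP pose, the force, the opening and the grip force at its end, in the units of the state.
- sense(): the state, without advancing time (a new reading comes with each control period).
- eyes.capture(name): name is "scene" or "top" or "wrist"; returns the picture (400x640x3 uint8, red, green, blue); there is no depth.
- eyes.calibration(name): a dict with "fx", "fy", "cx", "cy" (pixels), "cam_to_world" (4x4, takes a point from camera to world coordinates); the wrist camera has in their place "mount" (4x4, takes a point from camera to tool coordinates, whose origin is the TCP and whose axes are the flange's). Camera axes: x right, y down, z forward; pixel columns grow to the right and rows downward; lengths in mm; the calibration is good to about 2 mm. A picture is of the moment at which its call begins: read the wrist's pose just before it. calibration takes no time and is no camera call.
- finish_job(): hands the job in; it is judged then, once.
The state is a dict: "time_s": time; "joints": joint angles; "dq": joint speeds; "tau": joint torques, N m; "eef_pos": TCP position; "ee_rot": TCP orientation; "force": force on the tool from outside, world axes, zero at the start; "wrist_torque": the same for the moment, N m; "grip_width": opening from 0.0 (shut) to 1.0 (fully open); "grip_force": force on a finger pad.
Only numpy, scipy, OpenCV 4.12 (cv2) and the standard library are available. Lean on these libraries where they do the work, as an engineer would, in place of code of your own. Each camera call takes 0.05 s, during which the arm holds its last target. There are 200 camera calls.

## Working session

There is one attempt and no reset: what is moved stays moved. The work goes in short steps, Python scripts to look and compute and a shell command to move; the robot and the scene stay as the last step left them, time stands still between calls to the robot, and variables do not carry over. Pictures are saved under pics/ and viewed, at most 10 in all, crops included, and the job is handed in when it is done.

```bash
ls; mkdir -p pics
python3 - <<'E'
from rig import sense, eyes
import cv2
s=sense(); print(s)
for n in("scene","top"):
    cv2.imwrite(f"pics/{n}0.png",eyes.capture(n)[:,:,::-1]); print(n,eyes.calibration(n))
print(eyes.calibration("wrist"))
E
```

```text
pics
{'time_s': 0.0, 'joints': array([-1.46439925e+00,  3.13476158e-01,  1.49845751e+00,  1.25172678e-05,
        1.33099572e+00, -2.23418671e-01]), 'dq': array([ 7.68784458e-05, -6.44877108e-04, -2.10133529e-04, -6.09296792e-04,
        1.40438641e-03, -6.95415744e-04]), 'tau': array([ 7.47062331e-04, -4.12259209e+01, -2.59743851e+01, -1.26368718e-04,
        4.11069137e-03,  7.36602352e-07]), 'eef_pos': array([ 169.98207108, -496.41488244,  210.11402126]), 'ee_rot': array([-6.66865721e-04,  9.86433508e-01,  1.64159947e-01,  4.51524042e-05]), 'force': array([ 0.02366091, -0.24377161,  0.64393654]), 'wrist_torque': array([ 0.03406866, -0.0040686 ,  0.00138738]), 'grip_force': 0.0, 'grip_width': 1.0036794745600144}
scene {'fx': 391.47108246004916, 'fy': 391.47108246004916, 'cx': 320.40048148070565, 'cy': 194.8181743062597, 'cam_to_world': array([[-7.03581751e-01, -5.16162255e-01,  4.88415035e-01,
         1.43346232e+02],
       [-7.10594792e-01,  5.05943837e-01, -4.88953859e-01,
         7.26459100e+02],
       [ 5.26894939e-03, -6.91084192e-01, -7.22755061e-01,
         7.55316951e+
[... 311 characters left out ...]
.99510133e-01, -1.55266761e-02,  2.71738325e-02,
         2.70777147e+02],
       [-2.44057026e-02, -1.56859320e-01, -9.87319358e-01,
         1.02641412e+03],
       [ 0.00000000e+00,  0.00000000e+00,  0.00000000e+00,
         1.00000000e+00]])}
{'fx': 276.83880618972563, 'fy': 276.83880618972563, 'cx': 314.7353017982731, 'cy': 199.9307129343887, 'mount': array([[-4.08494702e-04, -9.58784239e-01, -2.84134854e-01,
         7.27131114e+01],
       [ 9.99999908e-01, -3.54641163e-04, -2.40978202e-04,
         2.83039602e-01],
       [ 1.30280187e-04, -2.84134927e-01,  9.58784296e-01,
        -1.63648734e+02],
       [ 0.00000000e+00,  0.00000000e+00,  0.00000000e+00,
         1.00000000e+00]])}
```

View pics/scene0.png

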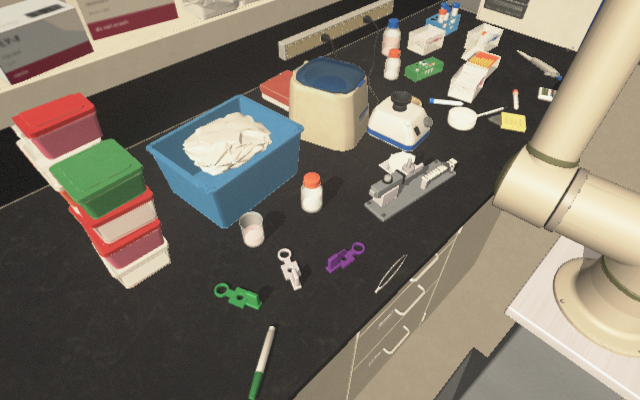

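View pics/top0.png

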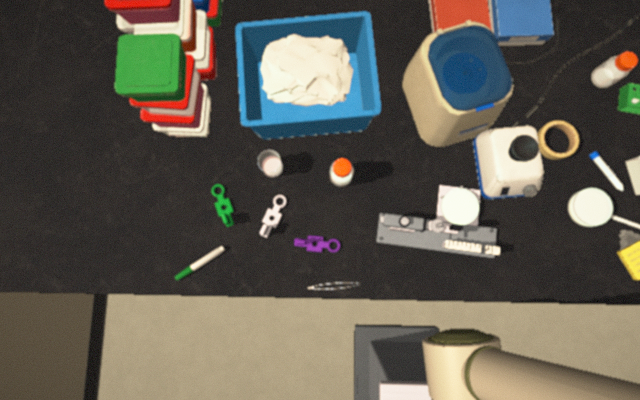

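Scene and top show the aluminium plate (top ≈ (272,218)), with its eye up and to the right. The jig sleeve is at (405,222), and its arm runs to the right. I'll compute rough positions and enlarge both views.

```bash
cat > h.py <<'E'
import numpy as np, cv2
from rig import sense, eyes
from scipy.spatial.transform import Rotation as R
def pose():
    s=sense(); T=np.eye(4); q=s['ee_rot']; T[:3,:3]=R.from_quat([q[1],q[2],q[3],q[0]]).as_matrix(); T[:3,3]=s['eef_pos']; return T
def ray(name,uv,T=None):
    c=eyes.calibration(name); M=c['cam_to_world'] if name!='wrist' else T@c['mount']
    d=M[:3,:3]@np.array([(uv[0]-c['cx'])/c['fx'],(uv[1]-c['cy'])/c['fy'],1]); return M[:3,3],d/np.linalg.norm(d)
def atz(r,z): o,d=r; return o+d*(z-o[2])/d[2]
def tri(rs):
    A=sum(np.eye(3)-np.outer(d,d) for o,d in rs); b=sum((np.eye(3)-np.outer(d,d))@o for o,d in rs); p=np.linalg.solve(A,b)
    return p,[np.linalg.norm((np.eye(3)-np.outer(d,d))@(p-o)) for o,d in rs]
def proj(name,p,T=None):
    c=eyes.calibration(name); M=c['cam_to_world'] if name!='wrist' else T@c['mount']
    q=np.linalg.inv(M)@np.append(p,1); return np.array([c['fx']*q[0]/q[2]+c['cx'],c['fy']*q[1]/q[2]+c['cy']])
E
python3 - <<'E'
from h import *
for n,uv,z in [("hole",(271,220),8),("eye",(280,201),8),("fin",(265,235),44),("sleeve",(405,222),85),("jig far",(497,248),30),("bottle",(342,170),60),("beaker",(270,163),60)]: print(n,atz(ray("top",uv),z).round(0))
a=cv2.resize(cv2.imread("pics/top0.png")[185:275,250:510],None,fx=3,fy=3,interpolation=2)
b=cv2.resize(cv2.imread("pics/scene0.png")[140:300,270:470],None,fx=2,fy=2,interpolation=2)
o=np.zeros((590,780,3),np.uint8); o[:270]=a; o[270:,:400]=b; 
cv2.imwrite("pics/c1.png",o)
E
```

```text
hole [527. 427.   8.]
eye [575. 407.   8.]
fin [487. 435.  44.]
sleeve [520. 110.  85.]
jig far [ 467. -115.   30.]
bottle [644. 254.  60.]
beaker [659. 427.  60.]
```

View pics/c1.png

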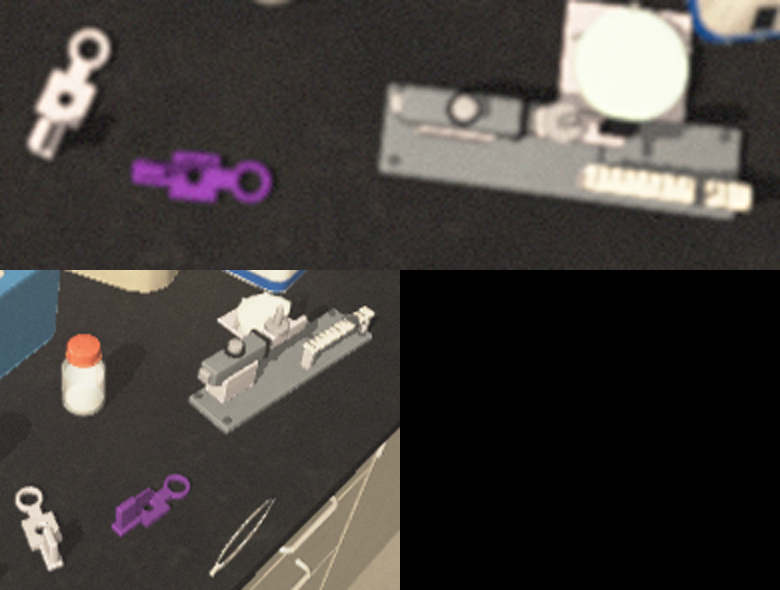

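The enlarged crops give top-view pixels for hole (272,218), eye (279.7,201), button (405,221) and post (440,226). The arm points along about -y world and the dish is on the +x side. Next I'll move over the jig for a wrist view.

```bash
python3 -m jog '[[0.0345,-0.034,0,0,0,0,0.085],[0.0345,-0.034,0,0,0,0,0.085],[0.0345,-0.034,0,0,0,0,0.085],[0.0345,-0.034,0,0,0,0,0.085],[0.0345,-0.034,0,0,0,0,0.085]]'; python3 -m jog '[[0.0345,-0.034,0,0,0,0,0.085],[0.0345,-0.034,0,0,0,0,0.085],[0.0345,-0.034,0,0,0,0,0.085],[0.0345,-0.034,0,0,0,0,0.085],[0.0345,-0.034,0,0,0,0,0.085]]';python3 -m jog '[[0.0345,-0.034,0,0,0,0.15,0.085],[0.033,-0.034,0,0,0,0.15,0.085],[0,0,0.03,0,0,0.15,0.085],[0,0,0.02,0,0,0,0.085],[0,0,0,0,0,0,0.085]]'
python3 - <<'E'
from h import *
T=pose(); np.save("T1.npy",T); cv2.imwrite("pics/w1.png",eyes.capture("wrist")[:,:,::-1]); print(T.round(3))
b=tri([ray("top",(405,220.7)),ray("scene",(388,179))]); p=tri([ray("top",(440,224.5)),ray("scene",(409,161))]); print(b,p)
E
```

```text
time_s: 0.6
eef_pos: [278.5, -278.1, 210.5]
ee_rot: [-0.0, 0.986, 0.164, 0.0]
force: [0.7, -0.1, -0.3]
grip_width: 0.994
grip_force: 0.0
time_s: 1.1
eef_pos: [386.7, -61.3, 210.7]
ee_rot: [0.0, 0.986, 0.164, 0.0]
force: [1.1, -0.8, -0.1]
grip_width: 0.995
grip_force: 0.0
time_s: 1.6
eef_pos: [423.7, 4.4, 158.7]
ee_rot: [-0.001, 0.999, -0.032, -0.003]
force: [-0.2, 0.5, 1.0]
grip_width: 1.0
grip_force: 0.0
[[ 9.98000e-01 -6.30000e-02 -5.00000e-03  4.23657e+02]
 [-6.30000e-02 -9.98000e-01  1.00000e-03  4.41600e+00]
 [-5.00000e-03 -1.00000e-03 -1.00000e+00  1.58684e+02]
 [ 0.00000e+00  0.00000e+00  0.00000e+00  1.00000e+00]]
(array([523.17231232, 108.3561076 ,  76.45771797]), [np.float64(0.5441972147260001), np.float64(0.5441972147260418)]) (array([515.18860824,  34.52963128,  95.44149761]), [np.float64(0.957206110809834), np.float64(0.9572061108099539)])
```

View pics/w1.png

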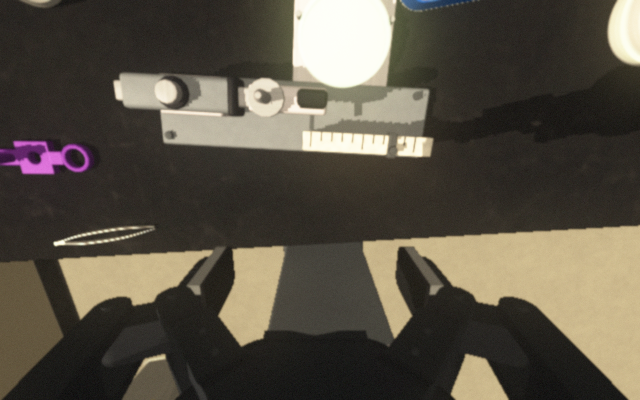

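The wrist view shows the button at (172,88), post and collar near (265,97), tab at (312,98), rider stud near (393,147) and scale 303–432. I'll take a second wrist view on the way to the plate.

```bash
python3 -m jog '[[0.02,-0.045,0,0,0,0,0.085],[0.02,-0.045,0,0,0,0,0.085],[0,0,0,0,0,0,0.085],[0,0,0,0,0,0,0.085]]'
python3 - <<'E'
from h import *
T=pose(); np.save("T2.npy",T); cv2.imwrite("pics/w2.png",eyes.capture("wrist")[:,:,::-1]); T1=np.load("T1.npy")
pc=proj("wrist",np.array([515,30,85]),T); print(pc)
x,y=int(pc[0])-130,int(pc[1])-50; print(x,y)
a=cv2.resize(cv2.imread("pics/w1.png")[60:165,150:440],None,fx=2.7,fy=2.7,interpolation=2)
b=cv2.imread("pics/w2.png"); y=max(y,0); x=max(x,0)
b=cv2.resize(b[y:y+105,x:x+290],None,fx=2.7,fy=2.7,interpolation=2)
cv2.imwrite("pics/c2.png",np.vstack([a,b]))
E
```

```text
time_s: 2.05
eef_pos: [471.1, 91.3, 161.7]
ee_rot: [0.0, 1.0, -0.031, 0.001]
force: [-0.1, -0.3, -0.3]
grip_width: 0.995
grip_force: 0.0
[382.71300366 148.55219944]
252 98
```

View pics/c2.png

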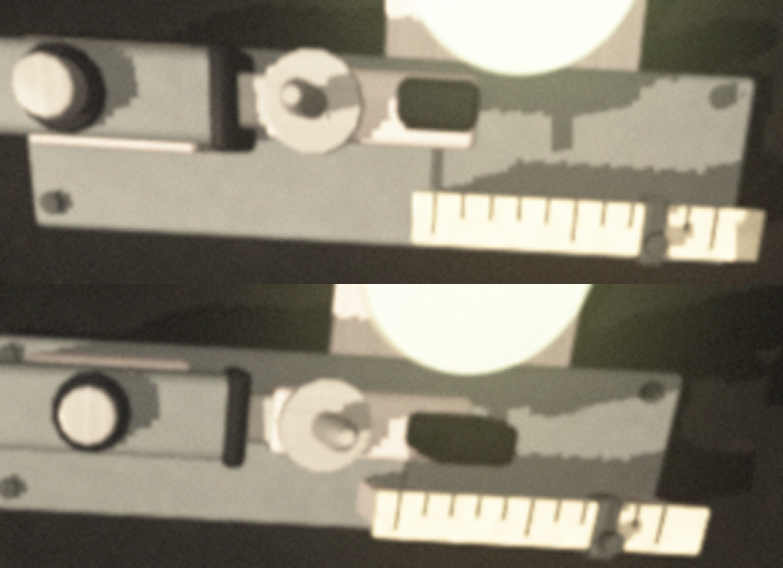

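The crops show the scale lines and the rider at about 80 mm. The button, collar and post tip are clear in both, so I triangulate them.

Run:
```python
from h import *
T1,T2=np.load("T1.npy"),np.load("T2.npy")
f1=lambda u,v:ray("wrist",(150+u/2.7-.3,60+v/2.7-.3),T1)
f2=lambda u,v:ray("wrist",(252+u/2.7-.3,98+(v-283.5)/2.7-.3),T2)
for n,a,b,z in [("button",(44,86),(87,415),93),("collar",(309,101),(324,424),84),("posttip",(291,95),(344,435),114),("rider",(656,217),(606,512),55),("stud",(653,246),(604,543),62),("line0",(434,213),(399,512),50),("line100",(714,230),(662,525),50)]:
    print(n,[q.round(1) for q in (*tri([f1(*a),f2(*b)]),atz(f1(*a),z),atz(f2(*b),z))])
H=tri([ray("top",(272,218)),ray("scene",(270+40/2,140+(531-270)/2))]);E_=tri([ray("top",(279.7,201)),ray("scene",(270+29/2,140+(499-270)/2))]);print("hole",H,"eye",E_)
```

```text
Traceback (most recent call last):
AttributeError: 'list' object has no attribute 'round'. Did you mean: 'count'?
```

Run:
```python
from h import *
T1,T2=np.load("T1.npy"),np.load("T2.npy")
f1=lambda u,v:ray("wrist",(150+u/2.7-.3,60+v/2.7-.3),T1)
f2=lambda u,v:ray("wrist",(252+u/2.7-.3,98+(v-283.5)/2.7-.3),T2)
for n,a,b,z in [("button",(44,86),(87,415),93),("collar",(309,101),(324,424),84),("posttip",(291,95),(344,435),114),("rider",(656,217),(606,512),55),("stud",(653,246),(604,543),62),("line0",(434,213),(399,512),50),("line100",(714,230),(662,525),50)]:
    t=tri([f1(*a),f2(*b)]);print(n,t[0].round(1),np.round(t[1],1),atz(f1(*a),z).round(1),atz(f2(*b),z).round(1))
H=tri([ray("top",(272,218)),ray("scene",(270+40/2,140+(531-270)/2))]);E_=tri([ray("top",(279.7,201)),ray("scene",(270+29/2,140+(499-270)/2))]);print("hole",H[0],"eye",E_[0])
```

```text
button [522.8 113.6  92.5] [0. 0.] [522.8 113.3  93. ] [522.8 113.5  93. ]
collar [514.5  39.4  84.8] [0. 0.] [514.6  39.6  84. ] [514.5  39.2  84. ]
posttip [514.4  39.3 112.5] [0.1 0.1] [514.1  39.  114. ] [514.7  39.5 114. ]
rider [470.5 -74.   49. ] [0.1 0.1] [471.  -72.3  55. ] [472.1 -70.5  55. ]
stud [460.5 -71.2  55. ] [0.5 0.5] [461.9 -69.6  62. ] [462.3 -66.9  62. ]
line0 [476.9   5.3  53.4] [0.4 0.4] [476.9   5.2  50. ] [475.7   4.5  50. ]
line100 [464.9 -93.9  51.9] [0. 0.] [464.6 -94.5  50. ] [464.4 -95.1  50. ]
hole [534.86223397 427.76359018  -4.2276254 ] eye [577.06257213 409.00751038  -3.03478625]
```

The heights agree with the text. Travel to the rider is about 78 mm. Moving on to the plate.

```bash
python3 -m jog '[[0.001,-0.044,0,0,0,0,0.085],[0.001,-0.044,0,0,0,0,0.085],[0.001,-0.044,0,0,0,0,0.085],[0.001,-0.044,0,0,0,0,0.085],[0.001,-0.044,0,0,0,0,0.085]]'; python3 -m jog '[[0.001,-0.044,0,0,0,0,0.085],[0.001,-0.044,0,0,0,0,0.085],[0,-0.044,0,0,0,0.12,0.085],[0,0,0.02,0,0,0.12,0.085],[0,0,0.02,0,0,0.12,0.085]]'; python3 -m jog '[[0,0,0,0,0,0,0.085],[0,0,0,0,0,0,0.085]]'
python3 - <<'E'
from h import *
T=pose(); np.save("T3.npy",T); im=eyes.capture("wrist")[:,:,::-1]; cv2.imwrite("pics/w3.png",im); print(T.round(3))
pc=proj("wrist",np.array([532,427,8]),T); print(pc)
x,y=int(pc[0])-130,max(0,int(pc[1])-100); print(x,y)
cv2.imwrite("pics/c3.png",cv2.resize(im[y:y+200,x:x+260],None,fx=3,fy=3,interpolation=2))
E
```

```text
time_s: 2.6
eef_pos: [490.4, 310.5, 161.8]
ee_rot: [-0.0, 0.999, -0.033, 0.0]
force: [0.0, -0.8, 0.2]
grip_width: 0.994
grip_force: 0.0
time_s: 3.1
eef_pos: [501.2, 441.4, 121.1]
ee_rot: [-0.0, 0.977, -0.213, 0.001]
force: [-0.4, 0.6, -1.2]
grip_width: 0.992
grip_force: 0.0
time_s: 3.3
eef_pos: [501.2, 440.8, 122.0]
ee_rot: [-0.0, 0.978, -0.21, 0.0]
force: [-0.0, 0.1, 0.7]
grip_width: 0.994
grip_force: 0.0
[[ 9.12000e-01 -4.10000e-01  1.00000e-03  5.01221e+02]
 [-4.10000e-01 -9.12000e-01  0.00000e+00  4.40754e+02]
 [ 0.00000e+00 -0.00000e+00 -1.00000e+00  1.21984e+02]
 [ 0.00000e+00  0.00000e+00  0.00000e+00  1.00000e+00]]
[314.83384061 158.59791493]
184 58
```

View pics/c3.png

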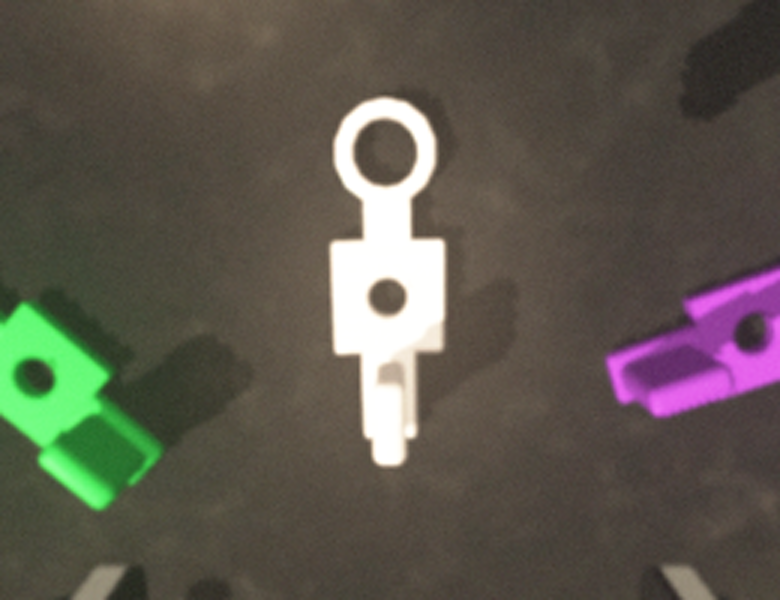

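The plate is nearly aligned with the tool. In the crop, the hole is at (387,297), the eye at (385,149) and the fin top at (390,425).

Run:
```python
from h import *
T=np.load("T3.npy"); f=lambda u,v:ray("wrist",(184+u/3-.33,58+v/3-.33),T)
h=atz(f(387,297),8); e=atz(f(385,149),8); fi=atz(f(390,425),44); print(h,e,fi)
d=e-h; print("len",np.linalg.norm(d),"yaw",np.arctan2(d[1],d[0]),"toolyaw",np.arctan2(T[1,0],T[0,0]))
d/=np.linalg.norm(d); c=h-34*d; print("fin",c, "tool delta",T[:3,:3].T@(c-T[:3,3]))
print(tri([f(387,297),ray("top",(272,218))]))
```

```text
[534.64335072 428.18253133   8.        ] [577.53943553 409.45727095   8.        ] [503.29019738 441.08272648  44.        ]
len 46.80501541160085 yaw -0.4115927074146736 toolyaw -0.4226238870559846
fin [503.4828678  441.78489524   8.        ] tool delta [  1.59743154  -1.81896181 113.98518216]
(array([533.36647309, 428.05553608,  -6.18025441]), [np.float64(1.077727439910726), np.float64(1.0777274399108472)])
```

```bash
python3 -m jog '[[0.0015,-0.0015,0.03,0,0,-0.011,0.06],[0,0,0.03,0,0,0,0.05],[0,0,0.025,0,0,0,0.05],[0,0,0.013,0,0,0,0.05],[0,0,0,0,0,0,0.05]]' 40; python3 -m jog '[[0,0,0,0,0,0,0.0],[0,0,0,0,0,0,0.0],[0,0,0,0,0,0,0.0],[0,0,0,0,0,0,0.0],[0,0,0,0,0,0,0.0]]'; python3 -m jog '[[0,0,0,0,0,0,0.0],[0,0,0,0,0,0,0.0],[0,0,0,0,0,0,0.0]]'
```

```text
time_s: 3.85
eef_pos: [502.3, 442.0, 22.4]
ee_rot: [0.0, 0.979, -0.205, -0.001]
force: [-0.1, -0.6, 0.4]
grip_width: 0.581
grip_force: 0.0
time_s: 4.35
eef_pos: [502.6, 442.7, 23.5]
ee_rot: [-0.0, 0.979, -0.205, 0.0]
force: [-1.0, -0.6, 3.4]
grip_width: -0.001
grip_force: 1.6
time_s: 4.65
eef_pos: [502.6, 442.8, 23.5]
ee_rot: [-0.0, 0.979, -0.205, 0.0]
force: [-0.8, -0.1, 4.9]
grip_width: 0.006
grip_force: 2.8
```

The gripper closed to zero, so I'm looking before I do anything else.

Run:
```python
from h import *
T=pose(); np.save("T4.npy",T); im=eyes.capture("wrist")[:,:,::-1]; cv2.imwrite("pics/w4.png",im)
p=proj("scene",np.array([515,440,20])).astype(int); s=eyes.capture("scene")[:,:,::-1]; print(p)
s=s[max(0,p[1]-75):p[1]+75,p[0]-75:p[0]+75]
o=np.zeros((400,800,3),np.uint8); o[:,:400]=im[:,120:520]; o[:,400:]=cv2.resize(s,(400,400))
cv2.imwrite("pics/c4.png",o)
```

```text
[292 273]
```

View pics/c4.png

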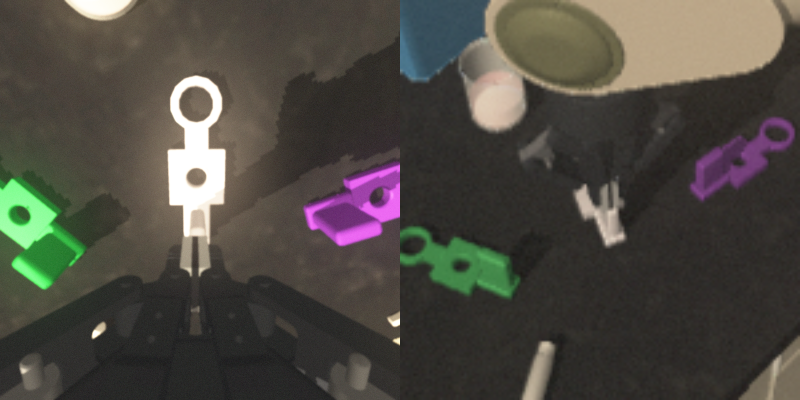

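Run:
```python
from h import *
T=np.load("T4.npy"); f=lambda u,v:ray("wrist",(120+u,v),T)
h=atz(f(197,177),8); e=atz(f(195,103),8); print(h,e); Ti=np.linalg.inv(T); print(Ti@np.append(h,1),Ti@np.append(e,1))
for x in (21,47): print([proj("wrist",(T@np.array([34-x,y,-20.5,1]))[:3],T).round() for y in(-5,5)])
s=sense(); print(s['grip_width'],s['grip_force'],s['force'],s['wrist_torque'])
im=cv2.imread("pics/w4.png")[120:340,220:420]; cv2.imwrite("pics/c5.png",cv2.resize(im,None,fx=2.7,fy=2.7,interpolation=2))
```

```text
[534.49917256 427.30280667   8.        ] [577.21941832 410.00618084   8.        ]
[35.43041092  1.36012655 15.51442702  1.        ] [8.15007102e+01 4.87960289e-02 1.55388574e+01 1.00000000e+00]
[array([306., 230.]), array([324., 230.])]
[array([306., 271.]), array([324., 271.])]
0.0014153475494866007 2.816045763047441 [-1.05654156 -1.28457593  5.15497345] [-0.03994014  0.20313009  0.01664579]
```

View pics/c5.png

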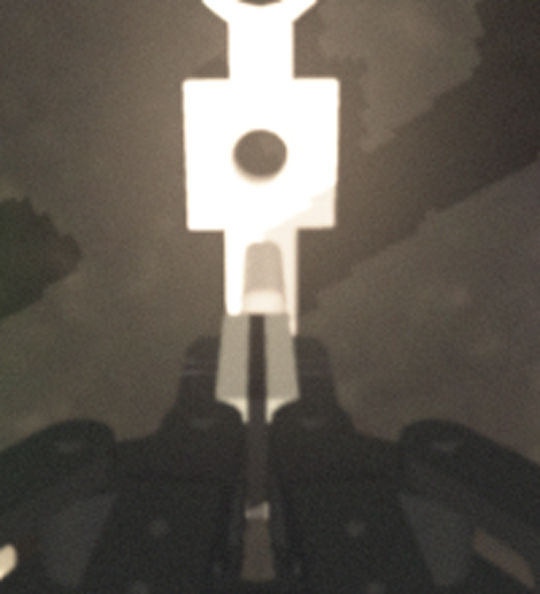

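The evidence points to the pads having closed on top of the fin, so the real tips would sit further back than stated. I'll check that against the scene image.

Run:
```python
from h import *
T=np.load("T4.npy")
for z in (11,0,-10,-20,-30):
    for x in(-11,11):
        p=proj("scene",(T@np.array([x,0,z,1]))[:3]); print(x,z,((p-[217,198])*400/150+[400,0]).round(), ((proj("wrist",(T@np.array([x,0,z,1]))[:3],T)-[220,120])*2.7).round())
```

```text
-11 11 [612. 229.] [256. 336.]
11 11 [604. 207.] [256. 255.]
-11 0 [612. 222.] [256. 356.]
11 0 [603. 199.] [256. 270.]
-11 -10 [611. 215.] [256. 376.]
11 -10 [603. 193.] [256. 286.]
-11 -20 [611. 208.] [256. 399.]
11 -20 [602. 186.] [256. 304.]
-11 -30 [611. 201.] [257. 424.]
11 -30 [602. 179.] [257. 325.]
```

Both views agree with the tips resting on the fin top, about 31 mm short of the stated tip position. I'll open, then descend in guarded steps while watching the force.

```bash
python3 -m jog '[[0,0,-0.005,0,0,0,0.05],[0,0,0,0,0,0,0.05],[0,0,0,0,0,0,0.05],[0,0,0,0,0,0,0.05]]'; python3 -m jog '[[0.0,0,0.005,0,0,0,0.05],[0,0,0.005,0,0,0,0.05],[0,0,0.005,0,0,0,0.05],[0,0,0,0,0,0,0.05]]';  python3 -m jog '[[0,0,0.004,0,0,0,0.05],[0,0,0.004,0,0,0,0.05],[0,0,0,0,0,0,0.05]]'
```

```text
time_s: 5.15
eef_pos: [502.2, 442.5, 27.5]
ee_rot: [0.0, 0.979, -0.205, -0.0]
force: [0.6, -0.2, 0.7]
grip_width: 0.589
grip_force: 0.0
time_s: 5.55
eef_pos: [501.8, 442.3, 11.6]
ee_rot: [0.001, 0.979, -0.205, -0.001]
force: [-0.4, 0.1, 0.8]
grip_width: 0.586
grip_force: 0.0
time_s: 5.85
eef_pos: [502.0, 442.4, 4.1]
ee_rot: [0.0, 0.979, -0.205, -0.0]
force: [0.5, 0.2, 0.8]
grip_width: 0.586
grip_force: 0.0
```

```bash
python3 -m jog '[[0,0,0.004,0,0,0,0.05],[0,0,0,0,0,0,0.05]]' && python3 -m jog '[[0,0,0.003,0,0,0,0.05],[0,0,0,0,0,0,0.05]]' && python3 -m jog '[[0,0,0,0,0,0,0.0],[0,0,0,0,0,0,0.0],[0,0,0,0,0,0,0.0],[0,0,0,0,0,0,0.0],[0,0,0,0,0,0,0.0]]' 40
```

```text
time_s: 6.05
eef_pos: [502.1, 442.4, 0.3]
ee_rot: [0.0, 0.979, -0.205, -0.0]
force: [0.1, -0.9, -0.2]
grip_width: 0.587
grip_force: 0.0
time_s: 6.25
eef_pos: [502.2, 442.5, -2.5]
ee_rot: [0.0, 0.979, -0.205, -0.0]
force: [-0.0, 0.5, -0.2]
grip_width: 0.584
grip_force: 0.0
time_s: 6.75
eef_pos: [502.4, 442.6, -2.0]
ee_rot: [-0.0, 0.979, -0.205, 0.0]
force: [-0.3, -0.7, 1.1]
grip_width: 0.106
grip_force: 39.6
```

The fin is gripped (9 mm, 40 N). Now lift, turn, and carry over to the post.

```bash
python3 -m jog '[[0,0,-0.03,0,0,0,0.0],[0,0,-0.04,0,0,0,0.0],[0,0,-0.04,0,0,0,0.0],[0,0,-0.04,0,0,-0.15,0.0],[0,0,0,0,0,-0.147,0.0]]' 60; python3 -m jog '[[0,0,0,0,0,0,0],[0.0025,0.044,0,0,0,0,0],[0.0025,0.044,0,0,0,0,0],[0.0025,0.044,0,0,0,0,0],[0.0025,0.044,0,0,0,0,0]]'; python3 -m jog '[[0.0025,0.044,0,0,0,0,0],[0.0025,0.044,0,0,0,0,0],[0.0025,0.044,0,0,0,0,0],[0.0025,0.044,0,0,0,0,0],[0.0025,0.044,0,0,0,0,0]]'; python3 -m jog '[[0,0,0,0,0,0,0],[0,0,0,0,0,0,0],[0,0,0,0,0,0,0]]'
cat > hole.py <<'E'
from h import *
def look(name,zu):
    """hole and eye in tool coordinates, top face at tool z = zu"""
    T=pose(); im=eyes.capture("wrist")[:,:,::-1].copy(); cv2.imwrite(f"pics/{name}.png",im)
    g=im.min(2); m=(g>150).astype(np.uint8); cs,hr=cv2.findContours(m,cv2.RETR_CCOMP,cv2.CHAIN_APPROX_NONE)
    for i,c in enumerate(cs):
        a=cv2.contourArea(c)
        if hr[0][i][3]>=0 and a>60:
            (u,v),ax,_=cv2.fitEllipse(c); o,d=ray("wrist",(u,v),np.eye(4)); print((round(u,1),round(v,1)),a,np.round(ax,1),(o+d*(zu-o[2])/d[2]).round(1))
    return T
if __name__=="__main__":
    import sys
    T=look(sys.argv[1],-10.); print(T.round(3), np.arctan2(T[1,0],T[0,0]))
    p=T[:3,:3].T@(np.array([514.5,39.4,84])-T[:3,3]); print("post foot in tool",p)
E
python3 hole.py w5
```

```text
time_s: 7.25
eef_pos: [504.2, 443.8, 154.4]
ee_rot: [-0.003, 0.998, -0.055, 0.004]
force: [-0.2, -0.7, -1.6]
grip_width: 0.105
grip_force: 60.8
time_s: 7.75
eef_pos: [490.7, 264.8, 146.5]
ee_rot: [0.0, 0.998, -0.06, -0.001]
force: [0.9, -0.7, -1.1]
grip_width: 0.102
grip_force: 60.7
time_s: 8.25
eef_pos: [477.7, 45.1, 146.8]
ee_rot: [-0.0, 0.998, -0.06, -0.001]
force: [0.5, -0.5, -1.6]
grip_width: 0.107
grip_force: 60.7
time_s: 8.55
eef_pos: [478.4, 47.5, 147.3]
ee_rot: [-0.0, 0.998, -0.059, -0.001]
force: [-0.1, 0.3, -0.5]
grip_width: 0.101
grip_force: 60.7
(313.6, 189.0) 315.0 [19.3 24.8] [ 33.8  -0.6 -10. ]
(314.0, 100.5) 1467.5 [40.9 45.8] [ 81.5  -0.3 -10. ]
[[ 9.93000e-01 -1.17000e-01 -1.00000e-03  4.78437e+02]
 [-1.17000e-01 -9.93000e-01  0.00000e+00  4.74560e+01]
 [-1.00000e-03 -0.00000e+00 -1.00000e+00  1.47277e+02]
 [ 0.00000e+00  0.00000e+00  0.00000e+00  1.00000e+00]] -0.11730007520284123
post foot in tool [36.84181675  3.79714238 63.22714192]
```

```bash
python3 -m jog '[[0.0016,0.0041,0.01,0,0,0,0],[0,0,0.02,0,0,0,0],[0,0,0,0,0,0,0],[0,0,0,0,0,0,0]]'; python3 hole.py w6
python3 - <<'E'
import cv2
cv2.imwrite("pics/c6.png",cv2.resize(cv2.imread("pics/w6.png")[40:300,180:460],None,fx=2.2,fy=2.2,interpolation=2))
E
```

```text
time_s: 9.0
eef_pos: [479.8, 42.7, 117.7]
ee_rot: [-0.0, 0.998, -0.058, -0.0]
force: [0.2, -0.1, -1.0]
grip_width: 0.104
grip_force: 60.7
(312.1, 189.5) 158.0 [17.7 22.7] [ 33.5  -1.5 -10. ]
(314.5, 180.4) 197.0 [14.7 17.3] [ 38.8  -0.1 -10. ]
(313.0, 100.5) 1424.5 [39.2 46.6] [ 81.5  -0.8 -10. ]
[[ 9.93000e-01 -1.16000e-01 -1.00000e-03  4.79775e+02]
 [-1.16000e-01 -9.93000e-01  0.00000e+00  4.27110e+01]
 [-1.00000e-03 -0.00000e+00 -1.00000e+00  1.17655e+02]
 [ 0.00000e+00  0.00000e+00  0.00000e+00  1.00000e+00]] -0.11582266205363775
post foot in tool [34.9067985  -0.722207   33.62204206]
```

View pics/c6.png

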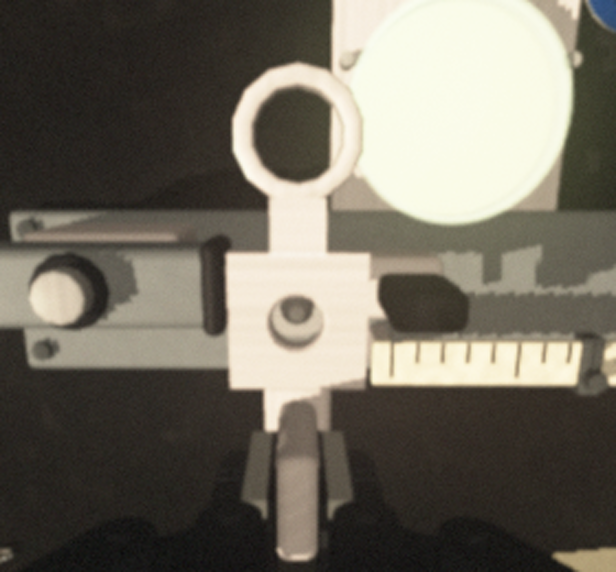

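The post tip shows inside the hole: hole at crop (297,322), post top at (296,305). I'll nudge 1 mm and lower with force checks.

```bash
python3 -m jog '[[0.001,0,0.004,0,0,0,0],[0,0,0.004,0,0,0,0],[0,0,0,0,0,0,0]]';python3 -m jog '[[0,0,0.005,0,0,0,0],[0,0,0,0,0,0,0]]';python3 -m jog '[[0,0,0.005,0,0,0,0],[0,0,0,0,0,0,0]]'
```

```text
time_s: 9.35
eef_pos: [480.7, 42.3, 109.5]
ee_rot: [-0.0, 0.998, -0.058, -0.0]
force: [0.5, -0.3, -1.4]
grip_width: 0.104
grip_force: 60.7
time_s: 9.55
eef_pos: [480.6, 42.3, 104.3]
ee_rot: [-0.0, 0.998, -0.058, -0.0]
force: [0.6, 0.4, -0.6]
grip_width: 0.101
grip_force: 60.7
time_s: 9.75
eef_pos: [480.5, 42.3, 99.2]
ee_rot: [-0.0, 0.998, -0.058, -0.001]
force: [0.5, -1.1, -0.7]
grip_width: 0.106
grip_force: 60.9
```

```bash
python3 -m jog '[[0,0,0.006,0,0,0,0],[0,0,0,0,0,0,0]]';python3 -m jog '[[0,0,0.006,0,0,0,0],[0,0,0,0,0,0,0],[0,0,0,0,0,0,0]]';python3 -m jog '[[0,0,0.003,0,0,0,0],[0,0,0,0,0,0,0],[0,0,0,0,0,0,0]]'
```

```text
time_s: 9.95
eef_pos: [480.5, 42.3, 93.1]
ee_rot: [-0.0, 0.998, -0.058, -0.001]
force: [-0.2, -0.3, -0.4]
grip_width: 0.1
grip_force: 60.9
time_s: 10.25
eef_pos: [480.9, 42.2, 87.7]
ee_rot: [0.0, 0.998, -0.058, -0.0]
force: [-0.7, 0.6, -0.6]
grip_width: 0.104
grip_force: 60.8
time_s: 10.55
eef_pos: [480.9, 42.2, 84.8]
ee_rot: [0.0, 0.998, -0.058, 0.0]
force: [-0.2, -0.6, -1.1]
grip_width: 0.103
grip_force: 60.8
```

```bash
python3 -m jog '[[0,0,0.002,0,0,0,0],[0,0,0,0,0,0,0],[0,0,0,0,0,0,0]]';python3 -m jog '[[0,0,0.001,0,0,0,0],[0,0,0,0,0,0,0],[0,0,0,0,0,0,0]]'
```

```text
time_s: 10.85
eef_pos: [480.9, 42.2, 82.8]
ee_rot: [0.0, 0.998, -0.058, 0.0]
force: [0.2, 0.5, -1.4]
grip_width: 0.105
grip_force: 60.8
time_s: 11.15
eef_pos: [481.0, 42.3, 82.0]
ee_rot: [-0.0, 0.998, -0.058, 0.0]
force: [-0.7, 0.3, 1.6]
grip_width: 0.101
grip_force: 61.2
```

It's on the collar. I'll release and raise straight up.

```bash
python3 -m jog '[[0,0,0,0,0,0,0.02],[0,0,0,0,0,0,0.03],[0,0,0,0,0,0,0.04],[0,0,0,0,0,0,0.04],[0,0,-0.01,0,0,0,0.04]]';python3 -m jog '[[0,0,-0.02,0,0,0,0.04],[0,0,-0.03,0,0,0,0.04],[0,0,-0.03,0,0,0,0.04],[0,0,0,0,0,0,0.04],[0,0,0,0,0,0,0.04]]'
python3 - <<'E'
from h import *
from hole import look
T=look("w7",-10.); z=92
im=cv2.imread("pics/w7.png").min(2); m=(im>150).astype(np.uint8); cs,hr=cv2.findContours(m,cv2.RETR_CCOMP,cv2.CHAIN_APPROX_NONE)
for i,c in enumerate(cs):
    if hr[0][i][3]>=0 and cv2.contourArea(c)>60: print(cv2.contourArea(c),atz(ray("wrist",cv2.fitEllipse(c)[0],T),92).round(1))
print(T.round(3))
# working out next moves: button, tab
Rt=T[:3,:3].T
print("button in tool",Rt@(np.array([522.8,113.5,93])-T[:3,3]))
E
```

```text
time_s: 11.65
eef_pos: [480.2, 42.4, 91.3]
ee_rot: [-0.0, 0.998, -0.058, -0.001]
force: [-0.6, 0.4, 0.6]
grip_width: 0.47
grip_force: 0.0
time_s: 12.15
eef_pos: [481.0, 42.3, 172.4]
ee_rot: [0.0, 0.998, -0.058, 0.001]
force: [-0.5, 0.1, -0.1]
grip_width: 0.466
grip_force: 0.0
(317.8, 162.8) 252.0 [15.4 24.4] [ 48.8   1.7 -10. ]
(314.4, 107.5) 584.0 [26.5 28.2] [ 78.   -0.1 -10. ]
252.0 [515.2  35.5  92. ]
584.0 [561.7  33.1  92. ]
[[ 9.93000e-01 -1.16000e-01  1.00000e-03  4.80983e+02]
 [-1.16000e-01 -9.93000e-01 -0.00000e+00  4.22660e+01]
 [ 1.00000e-03  0.00000e+00 -1.00000e+00  1.72410e+02]
 [ 0.00000e+00  0.00000e+00  0.00000e+00  1.00000e+00]]
button in tool [ 33.17869234 -75.60349795  79.4485111 ]
```

The eye is 47 mm out to the dish side, so the plate is hung correctly. Now to the button with fingers shut.

```bash
python3 -m jog '[[0.011,-0.025,0,0,0,0,0],[0.011,-0.025,0,0,0,0,0],[0.011,-0.0256,0,0,0,0,0],[0,0,0.03,0,0,0,0],[0,0,0.03,0,0,0,0]]' 40; python3 -m jog '[[0,0,0.02,0,0,0,0],[0,0,0.008,0,0,0,0],[0,0,0,0,0,0,0],[0,0,0,0,0,0,0]]'; python3 -c "
from h import *
T=pose(); print(T[:3,:3].T@(np.array([522.8,113.5,93])-T[:3,3]))"
```

```text
time_s: 12.7
eef_pos: [522.2, 114.2, 110.2]
ee_rot: [0.0, 0.998, -0.057, -0.0]
force: [0.8, 0.9, -0.9]
grip_width: -0.001
grip_force: 0.0
time_s: 13.1
eef_pos: [522.8, 113.5, 84.5]
ee_rot: [-0.0, 0.998, -0.058, 0.0]
force: [0.1, 0.1, -1.0]
grip_width: -0.0
grip_force: 0.0
[ 6.71389157e-03  7.04287961e-03 -8.50248171e+00]
```

```bash
python3 -m jog '[[0,0,0.005,0,0,0,0],[0,0,0.004,0,0,0,0],[0,0,0,0,0,0,0]]'; python3 -m jog '[[0,0,0.003,0,0,0,0],[0,0,0,0,0,0,0]]';  python3 -m jog '[[0,0,0.002,0,0,0,0],[0,0,0,0,0,0,0]]'
```

```text
time_s: 13.4
eef_pos: [522.2, 113.5, 74.6]
ee_rot: [0.0, 0.998, -0.058, -0.0]
force: [-1.1, -0.6, -0.8]
grip_width: -0.0
grip_force: 0.0
time_s: 13.6
eef_pos: [522.6, 113.5, 71.9]
ee_rot: [-0.0, 0.998, -0.058, 0.0]
force: [0.3, -0.7, 1.5]
grip_width: -0.002
grip_force: 0.6
time_s: 13.8
eef_pos: [522.6, 113.5, 69.9]
ee_rot: [-0.0, 0.998, -0.058, 0.0]
force: [0.5, 0.4, 2.4]
grip_width: -0.001
grip_force: 1.2
```

```bash
python3 -m jog '[[0,0,0.002,0,0,0,0],[0,0,0,0,0,0,0]]'; python3 -m jog '[[0,0,0.0015,0,0,0,0],[0,0,0,0,0,0,0],[0,0,0,0,0,0,0]]'
python3 - <<'E'
from h import *
a=eyes.capture("top").astype(int); b=cv2.imread("pics/top0.png")[:,:,::-1].astype(int)
for p in [np.array([514.5,39.4,114]),np.array([510,1.4,114]),np.array([511,2,76])]: print(proj("top",p).round())
cv2.imwrite("pics/top1.png",a[:,:,::-1])
E
```

```text
time_s: 14.0
eef_pos: [522.6, 113.5, 67.9]
ee_rot: [-0.0, 0.998, -0.058, 0.0]
force: [0.3, -0.2, 4.2]
grip_width: -0.002
grip_force: 2.0
time_s: 14.3
eef_pos: [522.6, 113.5, 66.5]
ee_rot: [-0.0, 0.998, -0.058, 0.0]
force: [0.8, 0.5, 4.7]
grip_width: 0.001
grip_force: 2.4
[440. 224.]
[457. 226.]
[452. 227.][ WARN:0@0.540] global loadsave.cpp:1063 imwrite_ Unsupported depth image for selected encoder is fallbacked to CV_8U.
```

```bash
python3 -m jog '[[0,0,0.0007,0,0,0,0],[0,0,0,0,0,0,0],[0,0,0,0,0,0,0]]'; python3 -m jog '[[0,0,-0.03,0,0,0,0],[0,0,-0.04,0,0,0,0],[0,0,-0.04,0,0,0,0],[0,0,0,0,0,0,0.0],[0,0,0,0,0,0,0]]'
python3 - <<'E'
from h import *
from hole import look
T=look("w8",-10.)
im=cv2.imread("pics/w8.png").min(2); m=(im>150).astype(np.uint8); cs,hr=cv2.findContours(m,cv2.RETR_CCOMP,cv2.CHAIN_APPROX_NONE)
for i,c in enumerate(cs):
    if hr[0][i][3]>=0 and cv2.contourArea(c)>60: print(cv2.contourArea(c),atz(ray("wrist",cv2.fitEllipse(c)[0],T),92).round(1))
E
```

```text
time_s: 14.65
eef_pos: [522.7, 113.5, 66.4]
ee_rot: [0.0, 0.998, -0.058, 0.0]
force: [-1.1, -0.8, 10.2]
grip_width: 0.001
grip_force: 5.3
time_s: 15.15
eef_pos: [522.2, 113.5, 175.4]
ee_rot: [0.0, 0.998, -0.058, -0.0]
force: [-0.3, 0.3, -0.6]
grip_width: -0.002
grip_force: 0.0
```

The button is fully down (10 N at the stop). Next I'll move over the tab and turn 90°.

```bash
python3 -m jog '[[0,0.0425,0,0,0,-0.14,0.03],[0.006,0.042,0,0,0,-0.14,0.04],[0.012,0.0405,0,0,0,-0.14,0.05],[0,0,0,0,0,-0.145,0.05],[0,0,0,0,0,-0.145,0.05]]'; python3 -m jog '[[0,0,0,0,0,-0.145,0.05],[0,0,0,0,0,-0.145,0.05],[0,0,0,0,0,-0.145,0.05],[0,0,0,0,0,-0.145,0.05],[0,0,0,0,0,-0.145,0.05]]'; python3 -m jog '[[0,0,0,0,0,-0.136,0.05],[0,0,0,0,0,0,0.05],[0,0,0,0,0,0,0.05]]'
python3 - <<'E'
from h import *
T=pose(); np.save("T9.npy",T); im=eyes.capture("wrist")[:,:,::-1]; cv2.imwrite("pics/w9.png",im); print(T.round(3),np.arctan2(T[1,0],T[0,0]),sense()['joints'])
o=np.zeros((520,800,3),np.uint8); o[:]=cv2.resize(im[0:260,120:520],None,fx=2,fy=2,interpolation=2); cv2.imwrite("pics/c9.png",o)
E
```

```text
time_s: 15.7
eef_pos: [542.3, -9.2, 173.5]
ee_rot: [-0.001, 0.956, 0.294, -0.002]
force: [-0.5, 0.8, -0.4]
grip_width: 0.587
grip_force: 0.0
time_s: 16.2
eef_pos: [542.1, -8.0, 173.7]
ee_rot: [-0.001, 0.789, 0.614, -0.001]
force: [0.6, 0.1, 0.1]
grip_width: 0.584
grip_force: 0.0
time_s: 16.5
eef_pos: [542.4, -8.0, 174.5]
ee_rot: [-0.001, 0.749, 0.663, -0.001]
force: [-1.2, -0.3, 0.0]
grip_width: 0.582
grip_force: 0.0
[[ 1.21000e-01  9.93000e-01 -2.00000e-03  5.42427e+02]
 [ 9.93000e-01 -1.21000e-01  0.00000e+00 -8.02800e+00]
 [ 0.00000e+00 -2.00000e-03 -1.00000e+00  1.74526e+02]
 [ 0.00000e+00  0.00000e+00  0.00000e+00  1.00000e+00]] 1.449657566728092 [-2.30867060e-01  3.81920800e-01  1.49745969e+00  1.54852065e-05
  1.26382354e+00 -1.10128911e-01]
```

View pics/c9.png

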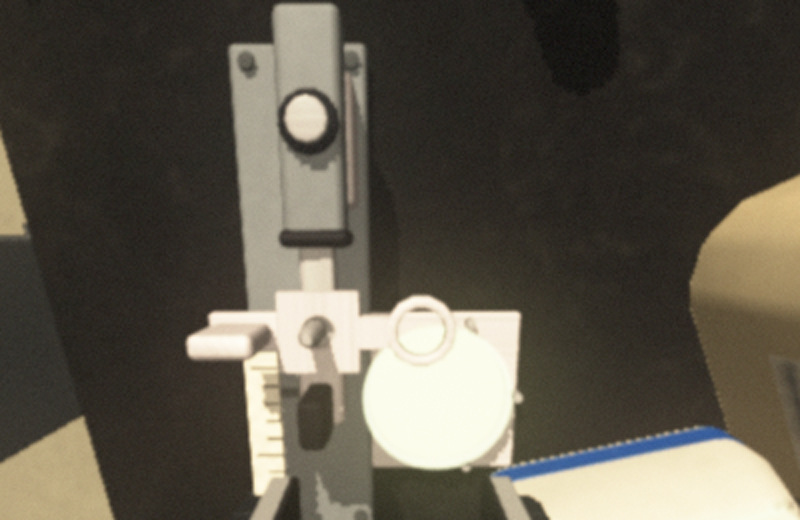

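The arm has popped out with the plate still on the post. The tab is at crop (316,420), the post tip at (316,328) and the button at (305,117).

Run:
```python
from h import *
T=np.load("T9.npy"); f=lambda u,v:ray("wrist",(120+u/2-.25,v/2-.25),T)
d=np.array([-.116,-.993,0]);d/=np.linalg.norm(d); n=np.array([.993,-.116,0])
print("button",atz(f(305,117),93)); 
for nm,uv,z in [("post",(318,325),114),("eye",(421,330),92),("tab",(315,420),110)]:
    p=atz(f(*uv),z); q=p-np.array([514.5,39.4,0]); print(nm,p.round(1),"along",q@d,"across",q@n)
for t in (13,15,17):
  tab=np.array([514.5,39.4,0])+(38+t)*d; print(t,tab,"tool",T[:3,:3].T@(tab+[0,0,73]-T[:3,3]), [ (proj("wrist",tab+s*11*d+[0,0,z],T)*2-[240,0]).round() for s in(-1,1) for z in (76,114)])
```

```text
button [523.20552747 113.3398521   93.        ]
post [518.3  32.9 114. ] along 6.009018788262346 across 4.564235918305649
eye [560.4  22.1  92. ] along 11.836366473054655 across 47.5577287078638
tab [509.9  -8.4 110. ] along 47.985920744538646 across 0.9829707075741346
13 [508.58253525 -11.2555388    0.        ] tool [ -7.31539901 -32.98596864 101.59607274] [array([321., 382.]), array([310., 405.]), array([323., 424.]), array([312., 453.])]
15 [508.3504778  -13.24203052   0.        ] tool [ -9.31537546 -32.97627343 101.5956165 ] [array([321., 386.]), array([310., 409.]), array([323., 428.]), array([313., 457.])]
17 [508.11842036 -15.22852223   0.        ] tool [-11.31535191 -32.96657822 101.59516025] [array([321., 390.]), array([311., 414.]), array([323., 432.]), array([313., 462.])]
```

```bash
python3 -m jog '[[-0.0065,-0.033,0,0,0,-0.005,0.05],[0,0,0.04,0,0,0,0.05],[0,0,0.03,0,0,0,0.05],[0,0,0.02,0,0,0,0.05],[0,0,0,0,0,0,0.05]]' 40; python3 -m jog '[[0,0,0.0115,0,0,0,0.05],[0,0,0,0,0,0,0.05]]'; python3 -m jog '[[0,0,0,0,0,0,0],[0,0,0,0,0,0,0],[0,0,0,0,0,0,0],[0,0,0,0,0,0,0],[0,0,0,0,0,0,0]]'
```

```text
time_s: 17.05
eef_pos: [507.7, -10.4, 83.2]
ee_rot: [-0.002, 0.746, 0.665, -0.002]
force: [0.3, 0.1, 0.3]
grip_width: 0.587
grip_force: 0.0
time_s: 17.25
eef_pos: [509.2, -10.7, 73.8]
ee_rot: [-0.0, 0.746, 0.666, -0.0]
force: [-0.1, 0.4, -0.9]
grip_width: 0.585
grip_force: 0.0
time_s: 17.75
eef_pos: [507.9, -10.4, 74.9]
ee_rot: [-0.001, 0.746, 0.666, -0.001]
force: [-10.7, 0.6, 9.6]
grip_width: 0.127
grip_force: 40.9
```

Tab gripped. I'll relax the side load, then refine the rider position numerically from the stored wrist views by rectifying onto the rail plane.

```bash
python3 -m jog '[[0,-0.0007,-0.0007,0,0,0,0],[0,0,0,0,0,0,0],[0,0,0,0,0,0,0]]'
cat > rect.py <<'E'
from h import *
T1,T2=np.load("T1.npy"),np.load("T2.npy"); T6=np.array([[.993,-.116,-.001,479.775],[-.116,-.993,0,42.711],[-.001,0,-1,117.655],[0,0,0,1]])
d=np.array([-.116,-.993,0]);d/=np.linalg.norm(d); n=np.array([-d[1],d[0],0]); O=np.array([514.5,39.4,0])-50*d
xs=np.arange(80,210,.5); ys=np.arange(-46,-22,.5)
def rect(im,T,z=50):
    m=np.array([[proj("wrist",O+x*d+y*n+[0,0,z],T) for x in xs] for y in ys],np.float32); return cv2.remap(im,m[...,0],m[...,1],cv2.INTER_LINEAR)
if __name__=="__main__":
    o=[]
    for k,T in (("w1",T1),("w2",T2),("w6",T6)):
        r=rect(cv2.imread(f"pics/{k}.png"),T).mean(2); 
        cx=(O-(T@eyes.calibration("wrist")["mount"])[:3,3])@d*-1; print(k,"cam x",cx, "cam z",(T@eyes.calibration("wrist")["mount"])[2,3])
        for a,b in ((-34,-30),(-38,-34),(-42,-38)):
            p=r[(ys>=a)&(ys<b)].mean(0); i=(xs>=84); print(a,"mins",[(x,int(v)) for x,v,l,q in zip(xs[1:-1],p[1:-1],p[:-2],p[2:]) if v<l and v<=q and v<170])
            print("   ",p[(xs>=155)&(xs<182)].astype(int))
E
python3 rect.py
```

```text
time_s: 18.05
eef_pos: [507.9, -10.4, 74.9]
ee_rot: [-0.001, 0.746, 0.666, -0.001]
force: [-5.8, 0.7, 2.6]
grip_width: 0.132
grip_force: 40.2Traceback (most recent call last):
  File "rect.py", line 10, in <module>
    r=rect(cv2.imread(f"pics/{k}.png"),T).mean(2);
      ~~~~^^^^^^^^^^^^^^^^^^^^^^^^^^^^^^^
  File "rect.py", line 6, in rect
    m=np.array([[proj("wrist",O+x*d+y*n+[0,0,z],T) for x in xs] for y in ys],np.float32); return cv2.remap(im,m[...,0],m[...,1],cv2.INTER_LINEAR)
                 ~~~~^^^^^^^^^^^^^^^^^^^^^^^^^^^^^
  File "h.py", line 14, in proj
    c=eyes.calibration(name); M=c['cam_to_world'] if name!='wrist' else T@c['mount']
ValueError: time passes only in moves, steps and waits
```

```bash
sed -i 's/eyes.calibration(/cal(/' h.py && sed -i '3i from functools import lru_cache\ncal=lru_cache(eyes.calibration)' h.py && sed -i 's/eyes.calibration(/cal(/g' rect.py && python3 rect.py
```

```text
w1 cam x 92.17839086291927 cam z 321.95149278339636
-34 mins [(np.float64(167.5), 108), (np.float64(169.0), 108), (np.float64(179.0), 159)]
    [246 246 246 245 242 236 220 202 200 209 225 239 244 246 242 235 212 185
 156 132 123 117 113 110 108 108 108 108 108 109 109 112 120 139 167 191
 214 226 231 234 235 235 235 232 228 216 198 176 159 169 187 205 220 231]
-38 mins [(np.float64(168.5), 99), (np.float64(169.5), 98), (np.float64(178.5), 167)]
    [246 246 245 245 244 242 239 236 234 238 242 244 246 245 242 228 207 177
 146 129 116 110 105 102 100  99  99  99  99  98  99 103 111 127 143 158
 169 175 179 181 183 185 184 182 180 178 172 167 167 171 181 190 201 212]
-42 mins [(np.float64(165.5), 97), (np.float64(171.0), 108)]
    [247 247 247 248 248 248 248 248 248 248 247 247 245 244 237 226 201 171
 142 116 104  97 100 105 108 110 110 110 111 110 110 109 108 109 112 119
 135 153 172 189 198 204 206 208 209 210 212 216 221 229 237 241 243 244]
w2 cam x 0.16199783372081927 cam z 325.4170077027935
-34 mins [(np.float64(169.5), 94), (np.float64(179.0), 159)]
    [243 243 243 243 240 23
[... 1282 characters left out ...]
10]
-38 mins [(np.float64(89.0), 165), (np.float64(139.0), 152), (np.float64(169.0), 79), (np.float64(170.5), 83), (np.float64(179.0), 135), (np.float64(189.0), 145)]
    [234 234 233 233 232 229 221 214 209 217 226 231 235 235 232 225 204 171
 138 111 103 100  98  95  91  87  83  79  79  82  83  83  83  86  97 114
 132 146 156 160 161 162 161 159 156 153 145 138 135 138 148 156 165 178]
-42 mins [(np.float64(168.5), 61), (np.float64(189.0), 163), (np.float64(208.5), 38)]
    [237 238 238 239 240 240 241 240 240 239 238 237 235 233 229 220 196 164
 129 108  96  89  83  76  69  64  62  61  63  66  68  70  70  74  78  88
  97 106 113 125 136 150 162 173 178 182 185 192 201 213 221 225 228 229]
```

The rider centre is at scale ≈ 78.8 mm. The left edge agrees across all three views, and lines 0, 70 and 90 are at 89, 159 and 179 in my coordinates. Next I measure the present travel from the tab's outer top edge.

Run:
```python
import rect
from rect import *
rect.ys=ys=np.arange(-6,6.1,.5); rect.xs=xs=np.arange(66,130,.5)
T9=np.load("T9.npy")
for k,T,z in (("w1",T1,114),("w2",T2,114),("w6",T6,114),("w9",T9,114),("w1",T1,76),("w9",T9,76)):
    r=rect.rect(cv2.imread(f"pics/{k}.png"),T,z).mean(2)
    p=r[(abs(ys)<=3)].mean(0); print(k,z,p.astype(int)[::2].tolist())
print(sense()['eef_pos'], (sense()['eef_pos']-O)@d, (T9[:3,3]-O)@d)
```

```text
Traceback (most recent call last):
AttributeError: 'function' object has no attribute 'rect'
```

```bash
mv rect.py rc.py
python3 - <<'E'
import rc
from rc import *
rc.ys=ys=np.arange(-6,6.1,.5); rc.xs=xs=np.arange(66,130,.5)
T9=np.load("T9.npy")
for k,T,z in (("w1",T1,114),("w2",T2,114),("w6",T6,114),("w9",T9,114),("w1",T1,76),("w9",T9,76)):
    r=rc.rect(cv2.imread(f"pics/{k}.png"),T,z).mean(2)
    p=r[(abs(ys)<=3)].mean(0); print(k,z,p.astype(int)[::2].tolist())
print(sense()['eef_pos'], (sense()['eef_pos']-O)@d, (T9[:3,3]-O)@d)
E
```

```text
w1 114 [155, 156, 151, 148, 169, 183, 184, 183, 184, 184, 194, 208, 181, 106, 76, 76, 77, 78, 78, 79, 78, 78, 80, 79, 79, 80, 80, 82, 81, 81, 81, 82, 77, 80, 105, 128, 133, 136, 140, 138, 133, 134, 137, 138, 138, 136, 133, 133, 134, 137, 138, 134, 131, 128, 123, 123, 123, 123, 123, 129, 133, 135, 137, 137]
w2 114 [237, 212, 138, 84, 70, 63, 61, 60, 60, 59, 58, 60, 58, 61, 61, 63, 64, 63, 63, 63, 63, 62, 62, 61, 62, 62, 62, 61, 61, 61, 61, 61, 69, 112, 152, 164, 165, 163, 161, 159, 160, 162, 162, 161, 160, 157, 157, 161, 162, 160, 158, 157, 159, 161, 160, 159, 157, 154, 156, 161, 159, 157, 155, 155]
w6 114 [229, 229, 229, 229, 229, 222, 212, 207, 181, 136, 88, 61, 54, 54, 54, 54, 55, 55, 56, 58, 59, 59, 58, 57, 57, 54, 53, 52, 53, 52, 52, 51, 51, 63, 90, 95, 95, 95, 95, 95, 96, 95, 95, 96, 95, 95, 94, 94, 93, 93, 94, 94, 94, 93, 93, 92, 93, 92, 93, 92, 92, 91, 91, 90]
w9 114 [196, 212, 217, 218, 220, 224, 226, 226, 228, 222, 193, 166, 160, 158, 144, 118, 99, 88, 77, 69, 64, 60, 61, 65, 68, 68, 65, 63, 62, 62, 62, 61, 62, 61, 61, 60, 60, 58, 59, 58, 58, 57, 57, 60, 72, 91, 100, 103, 102, 101, 102, 102, 101, 101, 102, 106, 110, 112, 114, 112, 114, 117, 120, 121]
w1 76 [163, 178, 181, 180, 180, 182, 182, 197, 223, 216, 157, 93, 75, 75, 75, 77, 76, 78, 77, 77, 78, 78, 78, 77, 78, 79, 79, 80, 79, 80, 79, 79, 80, 76, 77, 101, 134, 149, 152, 155, 157, 157, 152, 148, 150, 153, 154, 155, 156, 150, 148, 149, 150, 153, 157, 155, 149, 146, 137, 124, 122, 122, 122, 122]
w9 76 [114, 112, 111, 111, 112, 114, 123, 140, 154, 161, 163, 163, 163, 165, 166, 167, 167, 171, 171, 167, 163, 163, 162, 154, 123, 84, 65, 62, 62, 61, 62, 61, 60, 61, 62, 63, 64, 62, 61, 60, 60, 60, 60, 59, 59, 59, 59, 59, 58, 59, 58, 57, 61, 61, 63, 67, 72, 76, 83, 92, 100, 102, 103, 104]
[507.88449942 -10.409273    74.94938547] 100.24044220421275 93.86776652785582
```

Travel is now about 11.3 mm, so I pull 67.7 mm along tool −x.

```bash
python3 -m jog '[[-0.005,0,0,0,0,0,0],[-0.01,0,0,0,0,0,0],[-0.0125,0,0,0,0,0,0],[-0.0125,0,0,0,0,0,0],[-0.0125,0,0,0,0,0,0]]' 60; python3 -m jog '[[-0.01,0,0,0,0,0,0],[-0.005,0,0,0,0,0,0],[0,0,0,0,0,0,0],[0,0,0,0,0,0,0],[0,0,0,0,0,0,0]]'
cat > chk.py <<'E'
import rc
from rc import *
import sys
T=pose(); im=eyes.capture("wrist")[:,:,::-1]; cv2.imwrite(f"pics/{sys.argv[1]}.png",im); np.save(f"{sys.argv[1]}.npy",T)
print("TCP along",(T[:3,3]-O)@d,"travel est",(T[:3,3]-O)@d-100.24+11.3,"across",(T[:3,3]-O)@n)
rc.xs=xs=np.arange(100,160,.5); rc.ys=ys=np.arange(-50,70,.5)
r=rc.rect(im,T,92); g=r.min(2); cv2.imwrite("pics/r92.png",r)
for a in(-16,13):
    p=g[(ys>=a)&(ys<a+3)].mean(0); print("plate edges y",a,p[::2].astype(int).tolist())
p=g[:,(xs>=100+27)&(xs<100+29)].mean(1); print("across",p[::4].astype(int).tolist())
E
python3 chk.py w10
```

```text
time_s: 18.55
eef_pos: [501.8, -62.2, 75.0]
ee_rot: [-0.002, 0.746, 0.666, -0.0]
force: [-7.5, 6.2, 4.3]
grip_width: 0.124
grip_force: 63.9
time_s: 19.05
eef_pos: [500.1, -77.3, 75.0]
ee_rot: [-0.001, 0.746, 0.666, -0.001]
force: [-8.5, 1.6, 4.5]
grip_width: 0.123
grip_force: 63.9
TCP along 167.63534407459073 travel est 78.69534407459074 across -0.8032894116005423
plate edges y -16 [108, 92, 90, 90, 88, 89, 87, 85, 88, 86, 86, 114, 177, 204, 206, 205, 206, 205, 205, 205, 204, 207, 209, 207, 207, 207, 207, 207, 207, 206, 206, 206, 205, 206, 205, 206, 202, 192, 183, 180, 171, 165, 156, 152, 145, 140, 136, 130, 113, 85, 82, 74, 54, 54, 56, 58, 67, 77, 78, 77]
plate edges y 13 [217, 222, 225, 226, 226, 226, 225, 225, 224, 224, 224, 211, 195, 210, 213, 213, 212, 212, 211, 212, 213, 212, 211, 211, 211, 210, 210, 211, 210, 210, 210, 209, 209, 209, 209, 208, 207, 208, 208, 207, 207, 207, 207, 207, 207, 207, 207, 205, 167, 73, 51, 50, 49, 48, 48, 47, 47, 46, 47, 46]
across [39, 71, 166, 167, 164, 165, 166, 166, 167, 168, 169, 171, 172, 160, 132, 143, 218, 203, 207, 207, 209, 207, 181, 140, 152, 150, 131, 99, 119, 132, 204, 206, 212, 204, 205, 213, 210, 212, 210, 210, 209, 206, 211, 197, 226, 225, 225, 225, 224, 225, 225, 225, 225, 161, 118, 203, 202, 203, 142, 146]
```

The plate square spans 111.7–148, so it is flat and centred on the post at travel ≈ 79–80. That puts the index within about 1 mm of the rider. Handing in.

```bash
python3 -m jog '[[0,0,0,0,0,0,0],[0,0,0,0,0,0,0]]'; python3 -c "
from rig import finish_job
print(finish_job())"
```

```text
time_s: 19.3
eef_pos: [500.1, -77.4, 75.0]
ee_rot: [-0.001, 0.746, 0.666, -0.001]
force: [-7.9, 2.0, 4.2]
grip_width: 0.125
grip_force: 63.9
the job is handed in; nothing more can be done
None
```

The job is handed in, result not reported: the sight plate hangs flat on the post with its eye to the dish side, and I'm holding the arm by its tab at about 79 mm of travel, where I measured the rider to within 1–2 mm.

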